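# Tip up the order-pad rest and lock it

### The job

Set the tilting rest under the order pad to its reading slope: slide the catch beside it out as far as it goes, press the thumb tab at the rest's near edge right down to its stop so the far edge tips up, then slide the catch fully home again, over the lowered edge, so that it locks. The pad must stay lying on the rest, and the marker, portion cup, flour shaker and masking tape round about must be left where they are.

Things in the scene. Friction and masses are not known exactly. Their poses are not given: they have to be found in the camera images.
- rest_base: Fixed aluminium foot of the rest. Origin on the table under the middle of the plate's pivot; x points to the rest's far edge, y to its left, z up. Two cheeks at y = +-71 mm, 86 mm high. Grey catch track on the right: x -109 to -79, y -199 to -77 mm, 57 mm high. Position and yaw vary.
- rest_plate (a joint): Tilt of the light-wood plate (x -102 to +95 mm, 130 wide, 6 thick), pivot along y, 75 mm up: 0 = level, 0.33 rad = at the stop, near edge down. Stiff hinge: stays where left; some 3 N down on the tab turns it. With the catch home, its tongue under the near edge blocks it after 0.07 rad; when fully tipped, the tongue passes over the edge.
- tab_top (a point): Centre of the top face of the ribbed thumb tab jutting from the middle of the plate's near edge: 50 mm wide, 102 to 135 mm from the pivot line. The point is 117 mm from the pivot line, 78 mm above the table when level, about 40 mm when fully tipped. A lip 11 mm high stands across the plate 84 mm from the pivot, between tab and pad. Axes of the plate.
- plate_top (a point): Centre of the plate's upper face, just above the pivot; turns with the plate (x to its far edge, y to its left, z out of its upper face).
- catch (a joint): Position of the catch on its track, m: 0 = fully home (towards the plate, stop), 0.040 = fully out (along the foot's -y, stop). Friction about 2 N; stays where left. Its steel tongue, 14 x 14 mm, lies 51 to 65 mm above the table; at 0 it reaches 23 mm inside the plate's right edge, from 0.023 on it is clear of the plate.
- catch_block (a point): Centre of the top face of the catch's black square thumb block, 22 x 22 mm and 36 mm tall (65 to 101 mm above the table), standing free on the tongue. In the foot's frame it is at x -94 mm, y -130 mm minus the joint value. Axes as the foot's.
- order_pad: Red spiral notepad, 150 x 103 x 12 mm, 84 g, lying loose on the plate behind the lip, long side along the foot's x; origin at the centre of its underside, z up out of its cover.
- marker: Bystander: white marker with a black cap, 135 mm long, 17 mm thick, lying on the table just behind the catch track; origin at the centre of its underside.
- portion_cup: Bystander: tan lidded portion cup, 56 mm wide, 32 mm high, left of the rest; origin at the centre of its underside.
- flour_shaker: Bystander: steel flour shaker, a can 67 mm wide and 110 mm high, standing left of the rest; origin at the centre of its underside.
- masking_tape: Bystander: roll of masking tape lying flat right of the rest, on the near half of the table, 96 mm wide, 25 mm high; origin at the centre of its underside.
There are look-alikes about, which are no part of the job. There is more than one size of the order_pad; the one meant has the size given above.

How it is judged:
By the outcome, as a careful person would: the job done as asked, in the order asked, and still so for the second after the job is handed in, with the robot touching nothing.
It also fails if it takes over 54 s, if anything falls off the work surface, if the arm or the gripper's body presses on something with over 40 N, if the wrist force passes 120 N, or if a joint passes its speed limit or range.

### The arm

A 6-joint arm with a two-finger parallel gripper is mounted at the origin on a cart in front of the work surface, level with it; the furniture and walls round the work are solid. World frame = base frame: x ahead of the robot, y to its left, z up, the work surface at z = 0. Lengths are in mm, angles in rad, forces in N, time in s.
With the tool pointing down it reaches from about 300 to 775 mm from the base axis. Payload 14.6 kg.
Tool frame: the origin (TCP) lies on the centre line of the jaws, within the pads' length; the fingertips stand 19 mm ahead of it and the grasp point (between the pads) is the TCP (bot.tip_reach is the distance from the TCP to the fingertips, in mm); z points along the fingers, y is the line along which they close (so a half turn about z gives the same grasp; the last joint's range is limited). The gripper opens to 85 mm and grips with 20 to 120 N. Pads are 22 mm wide; open, the fingers measure 114 mm over their backs; the gripper's body (76 mm by 85 mm) begins 54 mm behind the grasp point. The pads swing forward as they close: fully open they stand 13 mm farther back than shut.
Start: joints at [1.279, 0.3, 1.521, -0, 1.321, -0.067], TCP at [122.599, 536.152, 250.281] pointing down, gripper open.
Joint ranges: [-3.03, 3.03], [-0.79, 2.21], [0.23, 2.52], [-1.04, 4.18], [0, 3.07], [-2.55, 2.55]. Speed limits (rad/s): [2.22, 2.22, 2.57, 3.14, 3.14, 3.14].

### API

Orientations are given as a unit quaternion [w, x, y, z].
In Python, from rig import bot gives the robot as it stands. Calls block until the motion is done:
- bot.move_to(position, orientation): joint-space move of the TCP to a pose.
- bot.servo_line(position, attitude=None, speed=150, until_force=None): straight line of the TCP; attitude=None keeps the orientation; speed is the mean speed in mm/s. With until_force (N) it stops when the force on the tool has changed by that much, and returns True; else False.
- bot.move_joints(angles): joint-space move.
- bot.move_gripper(opening, grip_force=None): finger opening in mm; grip_force is the grip in N (None keeps the last); returns when the fingers have stopped.
- bot.dwell(seconds).
- bot.ik(position, orientation): joint angles nearest the present ones, or None.
- bot.read_state(): the state.
- bot.read_camera(name): name is "side" or "top" or "wrist"; returns a dict with "image" (480x640x3 uint8, blue, green, red), "depth" (480x640 float32, mm along the optical axis (not along the pixel's ray), 0 where there is no reading), "fovy" (degrees; the focal length in pixels is half the picture's height over the tangent of half this angle, whatever the lens; pixels are square), "cx", "cy" (the principal point, pixels), "eye" and "attitude" of the camera in the world; the wrist camera has in their place "mount" (4x4, takes a point from camera to tool coordinates, whose origin is the TCP and whose axes are the flange's). Camera axes: x right, y down, z forward; pixel columns grow to the right and rows downward; lengths in mm; the calibration is good to about 2 mm. A picture is of the moment at which its call begins: read the wrist's pose just before it.
A pose or a line that the arm cannot do raises bot.MotionError and nothing moves.
- bot.finish_job(): hands the job in; it is judged then, once.
The state is a dict: "clock": time; "joint_positions": joint angles; "qvel": joint speeds; "effort": joint torques, N m; "ee_pos": TCP position; "tool_rot": TCP orientation; "ft_force": force on the tool from outside, world axes, zero at the start; "moment": the same for the moment, N m; "grip_width": finger opening in mm; "grip_force": force on a finger pad.
Only numpy, scipy, OpenCV 4.12 (cv2) and the standard library are available. Lean on these libraries where they do the work, as an engineer would, in place of code of your own. Each camera call takes 0.05 s, during which the arm holds its last target. There are 200 camera calls.

## Working session

There is one attempt and no reset: what is moved stays moved. The work goes in short steps, each a Python script; the robot and the scene stay as the last script left them, time stands still between calls to the robot, and variables do not carry over. Pictures are saved under pics/ and viewed, at most 10 in all, crops included, and the job is handed in when it is done.

```bash
mkdir -p pics
cat > h.py <<'E'
import numpy as np, cv2
from scipy.spatial.transform import Rotation as R
from rig import bot
def rot(q): return R.from_quat([q[1],q[2],q[3],q[0]]).as_matrix()
def quat(M):
    x,y,z,w=R.from_matrix(M).as_quat(); return [w,x,y,z]
def snap(name,f):
    c=bot.read_camera(name); cv2.imwrite(f'pics/{f}.png',c['image']); np.save(f'pics/{f}.npy',c,allow_pickle=True); return c
def load(f): return np.load(f'pics/{f}.npy',allow_pickle=True).item()
def pts(c):
    f=240/np.tan(np.radians(c['fovy'])/2); v,u=np.mgrid[:480,:640]; d=c['depth']
    P=np.stack([(u-c['cx'])/f*d,(v-c['cy'])/f*d,d],-1)
    return P@rot(c['attitude']).T+np.array(c['eye'])
E
python3 - <<'E'
from h import *
for n in('top','side'):
    c=snap(n,n+'1'); print(n,c['fovy'],c['cx'],c['cy'],c['eye'],c['attitude'])
s=bot.read_state(); print(s)
E
```

```text
top 50.99481620787794 320.5828109918968 240.96696493930565 [ 393.49266827  -13.73951041 1283.20797844] [-0.0425101   0.70655523 -0.70472125  0.0483793 ]
side 45.01685649926366 321.28005611019205 240.22537833778102 [ 367.33719651 1126.22944171 1021.92069808] [ 0.03480164 -0.05422444  0.90147617 -0.42800616]
{'clock': 0.1, 'joint_positions': array([ 1.27942246e+00,  3.00441120e-01,  1.52155812e+00,  5.46932917e-06,
        1.32068750e+00, -6.66012586e-02]), 'qvel': array([-5.34432852e-05, -1.75092047e-03, -2.04905988e-03,  1.00524069e-04,
       -8.06262710e-04,  9.36193725e-04]), 'effort': array([-4.49550362e-04, -5.44373167e+01, -3.62375629e+01, -1.12550890e-04,
        3.00947977e-03,  7.78636377e-06]), 'ee_pos': array([122.53118674, 535.97150628, 249.74745626]), 'tool_rot': array([-9.99990832e-05,  1.12150526e-01,  9.93691079e-01, -5.37833545e-04]), 'ft_force': array([-0.16863235,  0.66827968, -0.33595646]), 'moment': array([-0.01266286,  0.03450906,  0.00968825]), 'grip_force': 0.0, 'grip_width': 85.03427688407763}
```

View pics/top1.png

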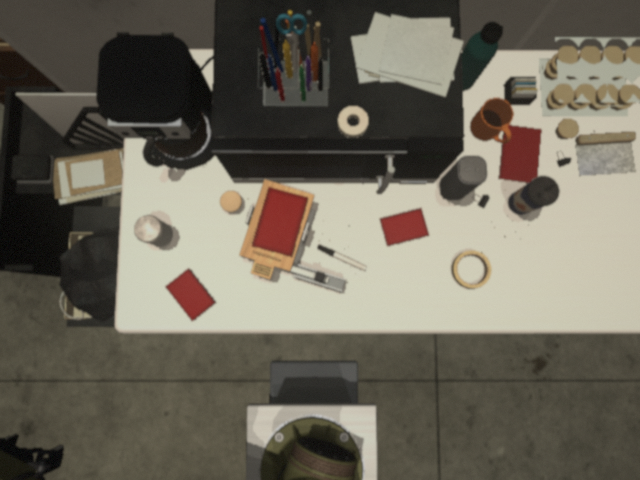

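View pics/side1.png

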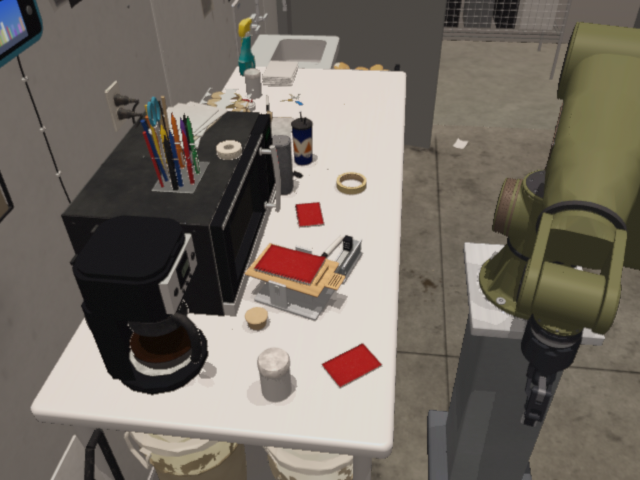

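Run:
```python
from h import *
c=load('top1'); P=pts(c); im=c['image']
cv2.imwrite('pics/crop1.png',cv2.resize(im[170:310,220:380],(800,700),interpolation=cv2.INTER_CUBIC)[:600])
for u,v in [(262,270),(283,220),(319,277),(275,185),(308,195),(230,200),(345,285),(450,300),(170,320),(310,430)]: print((u,v),P[v,u].round(0), c['depth'][v,u])
# wood: brownish
h=cv2.cvtColor(im,cv2.COLOR_BGR2HSV)
m=np.zeros(im.shape[:2],bool); m[170:300,235:325]=True
Z=P[...,2]
w=m&(Z>60)&(Z<100)
q=P[w]; print(len(q))
r=cv2.minAreaRect(q[:,:2].astype(np.float32)); print(r)
red=m&((h[...,0]<6)|(h[...,0]>174))&(h[...,1]>180)
q=P[red]; print(len(q),np.median(q[:,2]),cv2.minAreaRect(q[:,:2].astype(np.float32)))
# high block
w=np.zeros_like(m); w[265:290,300:335]=True; w&=(Z>85)&(Z<115)
q=P[w]; print(len(q),q.mean(0) if len(q) else 0)
w=np.zeros_like(m); w[255:300,285:350]=True; w&=(Z>50)&(Z<62)
q=P[w]; print(len(q),cv2.minAreaRect(q[:,:2].astype(np.float32)))
```

```text
(262, 270) [479. 117.  78.] 1205.0388
(283, 220) [598.  67.  90.] 1209.1548
(319, 277) [461. -20. 100.] 1181.6686
(275, 185) [687.  88.  78.] 1231.6384
(308, 195) [663.   7.  77.] 1231.0092
(230, 200) [660. 206.  26.] 1279.1215
(345, 285) [447. -87.  -4.] 1284.0398
(450, 300) [ 409. -353.   -2.] 1278.8873
(170, 320) [358. 355.  -5.] 1270.303
(310, 430) [94.  1. 10.] 1223.8937
5586
((587.5789794921875, 78.45150756835938), (272.83074951171875, 220.9478302001953), 0.0902804285287857)
50 86.81493883716803 ((632.9384155273438, 56.309112548828125), (86.40776062011719, 59.396392822265625), 22.96573257446289)
92 [463.86075245 -20.54224756  99.23857506]
246 ((465.7849426269531, -16.153472900390625), (132.33692932128906, 32.25609588623047), 72.68678283691406)
```

View pics/crop1.png

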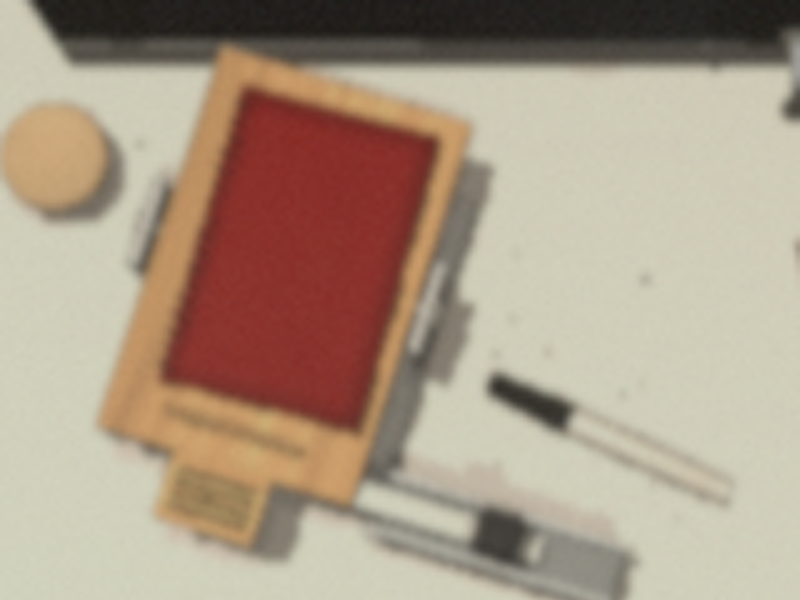

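```bash
cat >> h.py <<'E'
def ray(c,u,v,z):
    f=240/np.tan(np.radians(c['fovy'])/2)
    d=rot(c['attitude'])@np.array([(u-c['cx'])/f,(v-c['cy'])/f,1]); e=np.array(c['eye']); return e+d*(z-e[2])/d[2]
E
python3 - <<'E'
from h import *
c=load('top1')
cr=lambda x,y:(220+x/5,170+y/5)
obs=[((222,47),78,(95,65)),((470,125),78,(95,-65)),((355,503),78,(-102,-65)),((100,428),78,(-102,65)),((157,514),78,(-135,25)),((250,547),78,(-135,-25))]
W=np.array([ray(c,*cr(*p),z)[:2] for p,z,_ in obs]); F=np.array([f for *_,f in obs],float)
a=W-W.mean(0); b=F-F.mean(0)
th=np.arctan2((b[:,0]*a[:,1]-b[:,1]*a[:,0]).sum(),(a*b).sum())
Rm=np.array([[np.cos(th),-np.sin(th)],[np.sin(th),np.cos(th)]]); t=W.mean(0)-Rm@F.mean(0)
print(th,t,(W-F@Rm.T-t).round(1))
B=ray(c,*cr(500,532),101)[:2]; print('block foot',Rm.T@(B-t), Rm.T@(np.array([463.9,-20.5])-t))
for n,f in dict(tab=(-117,0),block=(-94,-130),bout=(-94,-170)).items(): print(n,Rm@f+t)
E
```

```text
-0.29275095991339906 [592.51111842  80.18376599] [[-1.1 -0.6]
 [-2.1  2.2]
 [ 1.5 -0.3]
 [-0.3 -1.9]
 [ 1.6 -1.3]
 [ 0.4  1.9]]
block foot [ -94.88905458 -135.55403862] [ -94.08313014 -133.51556141]
tab [480.48904634 113.94847193]
block [464.99413938 -17.15800335]
bout [453.45065017 -55.45614765]
```

```bash
cat >> h.py <<'E'
TH=-0.2928; T=np.array([592.5,80.2])
Rm=np.array([[np.cos(TH),-np.sin(TH)],[np.sin(TH),np.cos(TH)]])
def foot(x,y,z): return [*(Rm@[x,y]+T),z]
def tofoot(p): return np.r_[Rm.T@(np.array(p[:2])-T),p[2]].round(1)
# tool x=-foot x, y=foot y, z down
Q=quat(np.array([[-Rm[0,0],Rm[0,1],0],[-Rm[1,0],Rm[1,1],0],[0,0,-1]]))
def st():
    s=bot.read_state(); print(round(s['clock'],2),tofoot(s['ee_pos']),np.round(s['ft_force'],1),round(s['grip_width'],1))
E
python3 - <<'E'
from h import *
bot.move_to(foot(-94,-132,190),Q); bot.move_gripper(46); st()
print(bot.servo_line(foot(-94,-132,91),speed=80,until_force=8)); st()
snap('top','top2'); snap('wrist','w2')
E
```

```text
2.91 [ -94. -132.  190.] [0.3 0.  0.3] 45.9
False
4.29 [ -93.8 -132.    91.4] [ 0.3 -0.3  0.1] 45.9
```

View pics/w2.png

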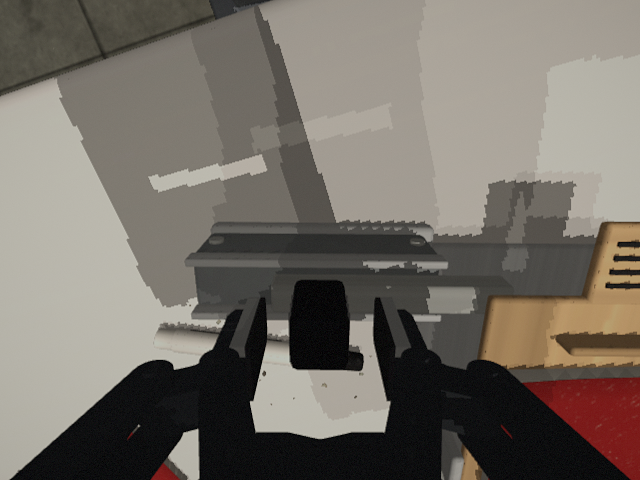

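The block (≈320,325) stands centred between the open fingers, with the plate well clear on the right. I'll push the catch out to its stop.

```bash
python3 - <<'E'
from h import *
print(bot.servo_line(foot(-94,-202,91),speed=40,until_force=12)); st()
s=bot.read_state(); y=tofoot(s['ee_pos'])[1]
bot.servo_line(foot(-94,y+4,91),speed=40); st()
bot.servo_line(foot(-94,y+6,170),speed=150)
bot.move_gripper(0)
c=snap('top','top3')
E
python3 - <<'E'
from h import *
c=load('top3');cv2.imwrite('pics/crop3.png',cv2.resize(c['image'][190:310,220:380],(800,600),interpolation=cv2.INTER_CUBIC))
E
```

```text
True
5.52 [ -94.2 -178.    90.8] [1.3 8.3 3.1] 46.1
5.77 [ -93.9 -174.2   91. ] [ 0.4 -0.4  0.9] 46.0
```

Run:
```python
from h import *
s=bot.read_state(); M=rot(s['tool_rot']); p=s['ee_pos']
bot.move_to(foot(-94,-90,200),Q)
c=snap('top','top4');cv2.imwrite('pics/crop4.png',cv2.resize(c['image'][230:310,260:366],(795,600),interpolation=cv2.INTER_CUBIC))
P=pts(c);Z=P[...,2]
w=np.zeros(Z.shape,bool); w[265:300,310:360]=True; w&=(Z>85)&(Z<115)
q=P[w]; print(len(q),tofoot(q.mean(0)) if len(q) else 0)
st()
```

```text
84 [ -94.  -167.6  100.1]
7.48 [-94.2 -90.1 199.7] [-0.5  0.7  0.3] -0.3
```

View pics/crop4.png

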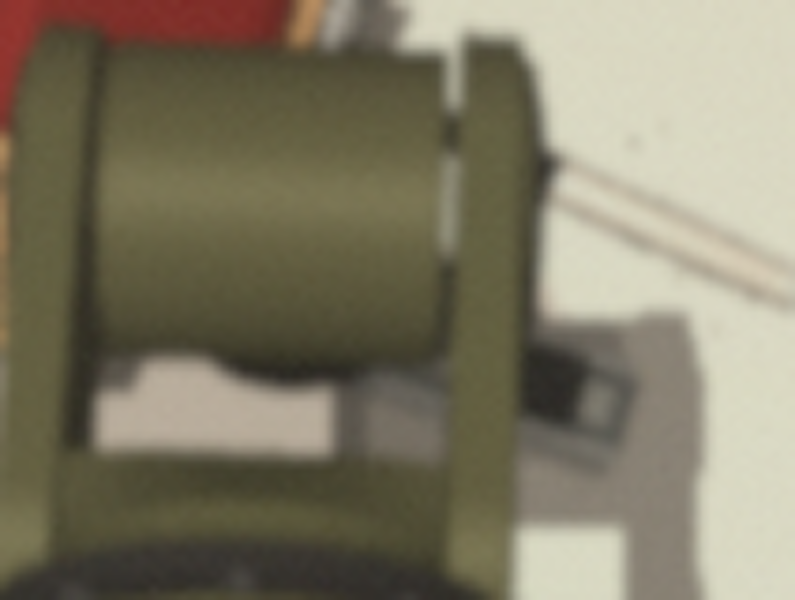

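Run:
```python
from h import *
bot.servo_line(foot(-94,-125,150),speed=150)
print(bot.servo_line(foot(-94,-125,93),speed=100,until_force=8)); st()
for f in (12,25):
    print(bot.servo_line(foot(-94,-190,93),speed=20,until_force=f)); st()
snap('wrist','w5')
bot.servo_line(foot(-94,-125,93),speed=80); st()
```

```text
False
8.76 [ -93.7 -124.8   93.6] [ 0.8 -0.3  0.2] -0.3
True
10.04 [ -94.  -141.1   92.9] [2.5 7.  1.4] -0.2
True
10.6 [ -93.9 -141.2   92.9] [1.9 8.4 3.8] 0.0
11.01 [ -94.1 -124.8   92.9] [ 0.6  0.1 -0.2] -0.0
```

View pics/w5.png

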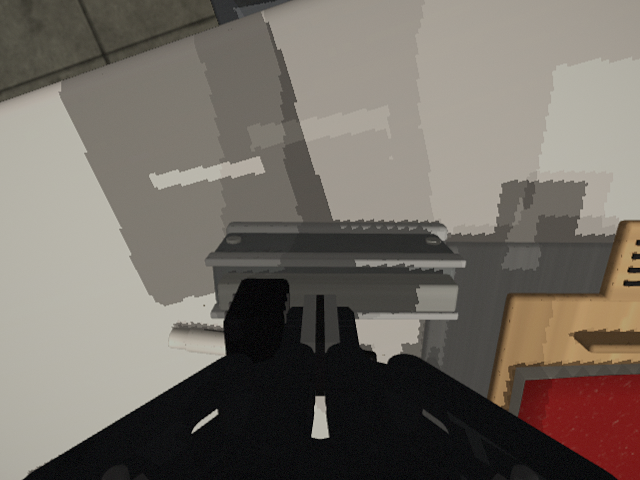

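```bash
python3 - <<'E'
from h import *
bot.servo_line(foot(-94,-120,150),speed=150)
bot.servo_line(foot(-121,0,150),speed=150)
bot.servo_line(foot(-121,0,104),speed=100,until_force=8); st()
print(bot.servo_line(foot(-117,0,45),speed=30,until_force=15)); st()
print(bot.servo_line(foot(-117,0,45),speed=10,until_force=20)); st()
bot.dwell(0.2)
snap('side','s6')
E
python3 - <<'E'
from h import *
c=load('s6');cv2.imwrite('pics/crop6.png',cv2.resize(c['image'][210:330,220:380],(800,600),interpolation=cv2.INTER_CUBIC))
E
```

```text
13.12 [-1.207e+02 -1.000e-01  1.043e+02] [ 0.3 -0.3 -0.1] 0.1
True
14.5 [-117.6    0.2   59.3] [-5.7 -1.  15.5] -0.3
True
14.95 [-117.5    0.2   59.3] [-7.6 -1.8 16. ] -0.0
```

View pics/crop6.png

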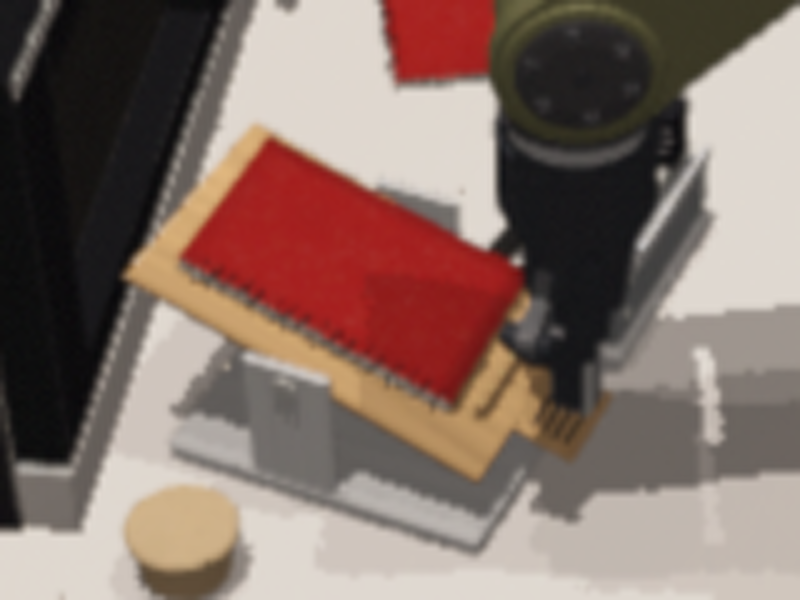

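Run:
```python
from h import *
bot.servo_line(foot(-121,0,80),speed=60)
bot.servo_line(foot(-121,0,150),speed=150)
bot.servo_line(foot(-94,-212,150),speed=180)
bot.dwell(0.2); c=snap('side','s7')
P=pts(c); print('plate', [tofoot(P[v,u]) for u,v in [(331,301),(316,303),(250,262)]])
print(bot.servo_line(foot(-94,-212,93),speed=100,until_force=8)); st()
print(bot.servo_line(foot(-94,-130,93),speed=40,until_force=12)); st()
print(bot.servo_line(foot(-94,-130,93),speed=20,until_force=25)); st()
s=bot.read_state(); y=tofoot(s['ee_pos'])[1]
bot.servo_line(foot(-94,y-12,93),speed=80)
bot.servo_line(foot(-94,y-12,170),speed=150)
bot.move_joints([1.279,0.3,1.521,0,1.321,-0.067])
c=snap('top','top8'); snap('side','s8'); st()
a=c['image'][190:310,220:380]; cv2.imwrite('pics/crop8.png',cv2.resize(a,(800,600),interpolation=cv2.INTER_CUBIC))
P=pts(c);Z=P[...,2]
w=np.zeros(Z.shape,bool); w[265:300,305:360]=True; w&=(Z>85)&(Z<115); print(tofoot(P[w].mean(0)))
```

```text
plate [array([-105.9,   -1.5,   -7.5]), array([-97.6,  67.5,  46.3]), array([ 79.5,  58.1, 106.3])]
False
18.62 [ -93.8 -212.    93.4] [ 0.1  0.7 -0.1] -0.3
True
20.05 [ -93.9 -150.2   93. ] [ -1.3 -10.8   4. ] -0.0
True
20.41 [ -93.8 -150.3   93.1] [-2.4 -9.2  2.7] 0.1
23.88 [-580.6  300.9  250.2] [ 0.1  0.2 -0.3] 0.3
[ -94.  -127.    99.9]
```

View pics/crop8.png

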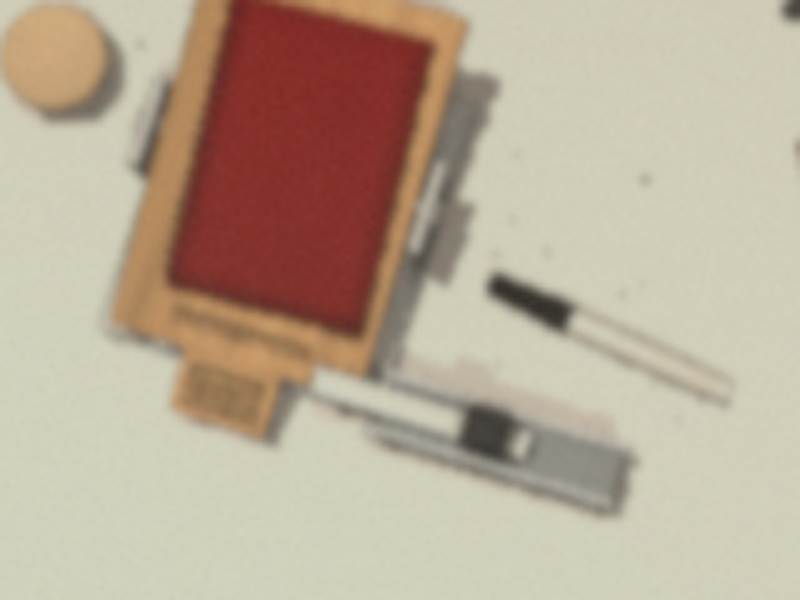

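The plate is tipped with the pad against the lip. The tongue lies over the near edge and the block reads y = -127: it has travelled 40 mm from the outer stop to the home stop. The marker and the cup have not moved.

```bash
python3 -c "
from h import *
print(bot.finish_job())"
```

```text
the job is handed in; nothing more can be done
None
```

I tipped the rest down to its stop and slid the catch fully home over the lowered edge; the pad is still on the plate, nothing round about was touched, and the job is handed in at about 24 s.

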